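Vent the sterilizer basket, release its two catches and hold the gate wide

ROBOT

A 6-joint arm with a two-finger parallel gripper is mounted at the origin on the work surface. World frame = base frame: x ahead of the robot, y to its left, z up, the work surface at z = 0. Lengths are in mm, angles in rad, forces in N, time in s.
With the tool pointing down it reaches from about 350 to 775 mm from the base axis. Payload 7.3 kg.
Tool frame: the origin (TCP) lies on the front face of the gripper's body, between the roots of the fingers; the fingertips stand 66 mm ahead of it and the grasp point (between the pads) lies 47 mm ahead of it (bot.tip_extent is the distance from the TCP to the fingertips, in mm); z points along the fingers, y is the line along which they close (so a half turn about z gives the same grasp; the last joint's range is limited). The gripper opens to 92 mm and grips with 3 to 60 N. Pads are 19 mm wide; open, the fingers measure 130 mm over their backs; the gripper's body (75 mm by 190 mm) begins 47 mm behind the grasp point.
Start: joints at [-1.333, 0.342, 1.524, -0, 1.275, -0.146], TCP at [196.606, -486.811, 292.241] pointing down, gripper open.
Joint ranges: [-2.53, 2.53], [-0.77, 2.02], [0.04, 2.7], [-1, 4.14], [0.28, 2.66], [-3.11, 3.11]. Speed limits (rad/s): [2.57, 2.57, 3.14, 3.14, 3.14, 3.14].

INTERFACE

Orientations are given as [roll, pitch, yaw] about the fixed x, y, z axes, in that order (R = Rz(yaw) Ry(pitch) Rx(roll)).
In Python, from plant import readout, viewer, order, bot gives the robot as it stands.
- The arm moves only by the shell command python3 -m creep 'ROWS'. ROWS is text: rows parted by semicolons, each of 7 numbers parted by spaces: the shift along the world's x, y, z in m, then the turn, a rotation vector about the world's x, y, z in rad, then the opening in per cent of the stroke, from 0 (shut) to 100 (fully open). A call has 1 to 8 rows; each row shifts and turns the commanded pose from where the row before left it; what a row does not reach is not made up. A row lasts 1/12 s, in which the tool goes at most 41.7 mm and 7.16 degrees, less where a joint would pass 70% of its speed; a pose out of reach is approached as far as the arm can. A call is refused whole if a number of a shift passes 0.0417 or a number of a turn 0.125, either way. A call with a gripper value outside its range is refused whole. The fingers move at their own pace and stop on an object; the grip force is fixed at half the most. Time passes only in rows, so rows that do not move let the fingers close. It gives the time, the measured TCP pose, the force, the opening and the grip force at its end, in the units of the state.
- readout.get_obs(): the state, without advancing time (a new reading comes with each control period).
- viewer.capture(name): name is "side" or "top" or "wrist"; returns the picture (480x640x3 uint8, red, green, blue); there is no depth.
- viewer.camera_info(name): a dict with "fx", "fy", "cx", "cy" (pixels), "origin" and "rotation" of the camera in the world. Camera axes: x right, y up, looking along -z (the intrinsics and any distortion apply to the point x, -y, -z); pixel columns grow to the right and rows downward; lengths in mm; the calibration is good to about 2 mm. A picture is of the moment at which its call begins: read the wrist's pose just before it. camera_info takes no time and is no camera call; for the wrist camera it gives the pose at the moment of the call.
- order.close_job(): hands the job in; it is judged then, once.
The state is a dict: "time": time; "joint_positions": joint angles; "dq": joint speeds; "tau": joint torques, N m; "tool_pos": TCP position; "tcp_rot": TCP orientation; "contact_force": force on the tool from outside, world axes, zero at the start; "moment": the same for the moment, N m; "grip_width": finger opening in mm; "finger_force": force on a finger pad.
Only numpy, scipy, OpenCV 4.12 (cv2) and the standard library are available. Lean on these libraries where they do the work, as an engineer would, in place of code of your own. Each camera call takes 0.05 s, during which the arm holds its last target. There are 200 camera calls.

TASK

Get the sterilizer basket ready for unloading: press the spring plunger of its steam vent down to its stop, keep it there for a moment and let it up again, then squeeze home the catch with the two round pegs, and only after it the catch with the two flat paddles. Then swing the gate out past its detent (its upright post is there to grip) until it stands about square to its closed position, and finish while the fingers are still holding it wide, because it swings back when let go. Leave the bottles, the teether and the funnel where they are.

Things in the scene. Friction and masses are not known exactly. Their poses are not given: they have to be found in the camera images.
- basket: White and wire sterilizer basket, fixed, 180 (local x) by 230 (local y) by 100 mm high. Origin: centre of its underside, 3 mm above the counter; z up. The gate closes its front, the local -x side. A top beam along the front carries two catches; a deck along the back carries the vent (both 100 mm above the origin). Two bottles stand inside.
- gate_hinge (a point): Point on the gate's upright hinge axis, at basket local (-92, -105, 100) mm, the local -y end of the front.
- gate (a joint): Gate angle, rad: 0 closed, grows swinging outwards (counter-clockwise seen from above), stop at 1.75. It opens only when all four catch tabs are 6 mm or more in. A weak spring pulls it shut (0.5 to 3 N at the post); a sprung detent resists between about 0.45 and 0.75 rad (up to about 5 N at the post), then helps to 1.0. Let go when wide, it swings back to the detent.
- post_grip (a point): Point on the axis of the gate's upright round handle post (14 mm diameter), 12 mm below its top. The post stands on the gate's free end, 187 mm from the hinge axis (gate closed: basket local (-92, 82) mm), and rises 58 mm above the gate's top rail, to 155 mm above the counter. Moves with the gate; pinch it from above.
- peg_catch: Catch with two upright round pegs (9 mm diameter), on the basket's front beam at basket local (-62, -70) or (-62, 14) mm. Origin: middle, underside of its base plate (40 x 56 x 8 mm), 103 mm above the counter; axes as the basket's. Pegs rise from 8 to 46 mm above the origin at local y = +-18.5 mm: 46 mm over their outsides, 22 mm when squeezed home along local y.
- pad_catch: Catch with two upright flat paddles (30 mm along local x, 9 mm thick along local y), in the other of the two places. Otherwise exactly as the peg catch: same origin, heights, 46 mm over the outsides, 22 mm when squeezed home.
- peg_a (a joint): Inward travel of the +y peg, m: 0 to 0.012 (stop). Needs about 4 N; no spring, it stays where it is pushed.
- peg_b (a joint): Inward travel of the -y peg, the same.
- pad_a (a joint): Inward travel of the +y paddle, m: 0 to 0.012 (stop). Needs about 4 N; no spring, it stays where it is pushed.
- pad_b (a joint): Inward travel of the -y paddle, the same.
- plunger_top (a point): Centre of the top of the vent plunger's round head (30 mm diameter, 8 mm thick), 145 mm above the counter when up, on a vent dome somewhere along the basket's back deck.
- plunger (a joint): Downward travel of the plunger, m: 0 up, 0.010 at its stop; spring force about 3 N at first, 8 N at the stop; springs back up.
- bottle1: Short glass bottle, 48 mm diameter, 80 mm tall, standing loose in the basket; origin: centre of its underside.
- bottle2: A second bottle, the same.
- teether: Lilac ring teether lying on the mat, 72 mm across, 12 mm thick; origin: centre of its underside.
- funnel: White plastic funnel standing mouth down on the mat, 80 mm across, 75 mm tall; origin: centre of its underside.

How it is judged (in metres and radians):
On the way, in this order (a step that is already met when the one before it is completed fails the run):
1. the vent plunger is pressed to its stop (8 of its 10 mm) (value of joint plunger above 0.008 m), for 0.2 s.
2. both round pegs are squeezed in (7 mm or more of 12) while the paddles are still out (value of joint each of peg_a, peg_b above 0.007 m and value of joint plunger below 0.003 m and not (value of joint any of pad_a, pad_b above 0.007 m)), for 0.1 s.
3. both flat paddles are squeezed in (7 mm or more of 12) (value of joint each of pad_a, pad_b above 0.007 m), for 0.1 s.
4. the gate is past its detent (value of joint gate above 1 rad), for 0.1 s.
At the end, for the whole second after the job is handed in: The gate stands still at 1.25 rad (72 degrees) or more from closed, held there by the fingers (contact of at least 0.5 N); both catches are still in (6 mm or more), the plunger is up, and the bottles, teether and funnel are within 30 mm of where they began (value of joint gate above 1.25 rad and velocity of joint gate between -0.1 and 0.1 rad/s and contact force between the fingers and gate above 0.5 N and value of joint each of peg_a, peg_b, pad_a, pad_b above 0.006 m and value of joint plunger below 0.003 m and distance of each of bottle1, bottle2, teether, funnel from where it was at the start of the episode below 0.03 m); the arm keeps its last pose, push and grip.
It fails at once if a bottle, the teether or the funnel is moved by more than 30 mm (distance of any of bottle1, bottle2, teether, funnel from where it was at the start of the episode above 0.03 m).
It also fails if it takes over 72 s, if anything falls off the work surface, if the arm or the gripper's body presses on something with over 40 N, if the wrist force passes 120 N, or if a joint passes its speed limit or range.

## Working session

There is one attempt and no reset: what is moved stays moved. The work goes in short steps, Python scripts to look and compute and a shell command to move; the robot and the scene stay as the last step left them, time stands still between calls to the robot, and variables do not carry over. Pictures are saved under pics/ and viewed, at most 10 in all, crops included, and the job is handed in when it is done.

```bash
mkdir -p pics; ls
python3 - <<'E'
from plant import readout, viewer, order, bot
import cv2
print(readout.get_obs())
for n in("side","top","wrist"):
    i=viewer.camera_info(n);print(n,i)
for n in("side","top"):
    cv2.imwrite(f"pics/{n}0.png",viewer.capture(n)[:,:,::-1])
E
```

```text
pics
{'time': 0.0, 'joint_positions': array([-1.33298202e+00,  3.42725965e-01,  1.52503392e+00, -5.13714114e-05,
        1.27538652e+00, -1.46017389e-01]), 'dq': array([ 5.56110671e-04,  9.38276439e-04, -7.21303863e-04, -4.89669463e-04,
       -1.00374723e-03, -6.97652975e-05]), 'tau': array([ 3.84647910e-05, -4.31238055e+01, -2.44224715e+01,  7.17138383e-02,
        5.57273731e-02, -1.25656666e-04]), 'tool_pos': array([ 196.52601521, -486.49173392,  291.53729974]), 'tcp_rot': array([-3.14004828e+00, -1.77470156e-04,  3.83846553e-01]), 'contact_force': array([-0.40843745, -0.17112681,  0.54611534]), 'moment': array([0.04188449, 0.01567639, 0.00597341]), 'finger_force': 0.0, 'grip_width': 92.1097135116462}
side {'fx': 471.38886101027174, 'fy': 471.38886101027174, 'cx': 317.8482817955152, 'cy': 236.56188909048765, 'origin': array([417.16727317, 573.18181823, 814.86786498]), 'rotation': array([ 0.73980333,  0.00341972, -2.94724111])}
top {'fx': 520.7408397041307, 'fy': 520.7408397041307, 'cx': 313.259608602342, 'cy': 239.20312864848304, 'origin': array([ 520.73678521,  -71.98198685, 1207.01233672]), 'rotation': array([ 0.02840753,  0.01039726, -1.55341909])}
wrist {'fx': 361.33591759800873, 'fy': 361.33591759800873, 'cx': 318.31912875835314, 'cy': 241.93712310667203, 'origin': array([ 266.85136382, -458.81170531,  384.35187352]), 'rotation': array([-0.28663131,  0.00118897, -1.18764753])}
```

View pics/top0.png

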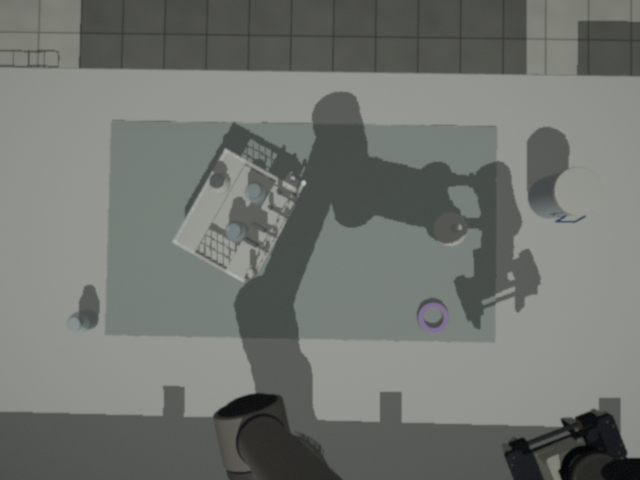

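View pics/side0.png

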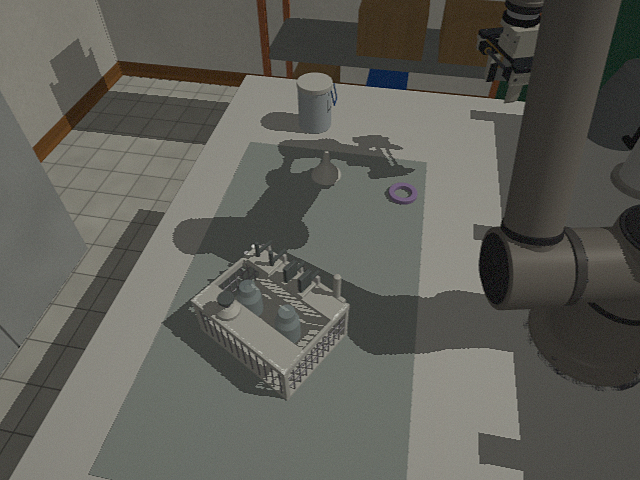

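Run:
```python
import cv2,numpy as np
t=cv2.imread("pics/top0.png")[140:300,160:320]; s=cv2.imread("pics/side0.png")[235:400,185:355]
a=cv2.resize(t,(400,400),interpolation=cv2.INTER_CUBIC);b=cv2.resize(s,(400,388),interpolation=cv2.INTER_CUBIC)
o=np.zeros((400,800,3),np.uint8);o[:,:400]=a;o[:388,400:]=b
cv2.imwrite("pics/c0.png",cv2.convertScaleAbs(o,alpha=1.3))
```

```text
(no output)
```

View pics/c0.png

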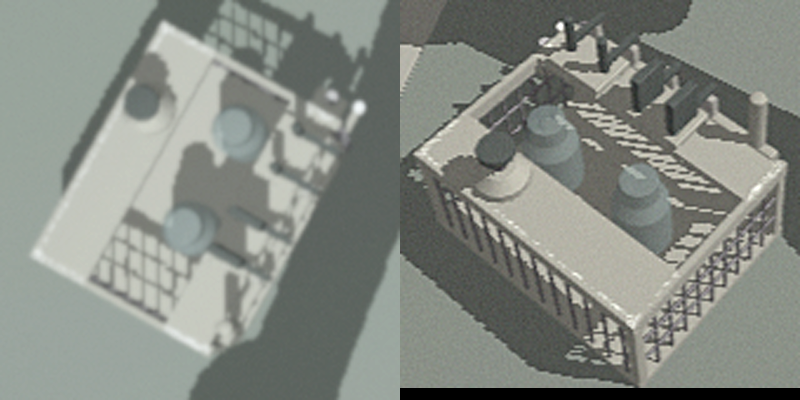

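```bash
cat > h.py <<'E'
import numpy as np, cv2
from scipy.spatial.transform import Rotation as R
from scipy.optimize import least_squares
from plant import readout, viewer
def proj(i,P):
    p=(np.atleast_2d(P)-i["origin"])@R.from_euler("xyz",i["rotation"]).as_matrix()
    return np.c_[i["cx"]-i["fx"]*p[:,0]/p[:,2], i["cy"]+i["fy"]*p[:,1]/p[:,2]]
def ray(i,u,v,z):
    d=R.from_euler("xyz",i["rotation"]).as_matrix()@[(u-i["cx"])/i["fx"],-(v-i["cy"])/i["fy"],-1]
    return i["origin"]+d*(z-i["origin"][2])/d[2]
def world(b,L):
    L=np.atleast_2d(L).astype(float);c,s=np.cos(b[2]),np.sin(b[2])
    return np.c_[b[0]+c*L[:,0]-s*L[:,1],b[1]+s*L[:,0]+c*L[:,1],L[:,2]]
E
python3 - <<'E'
from h import *
t=viewer.camera_info("top");s=viewer.camera_info("side")
C=lambda a:np.array(a)*[.4,.4]+[160,140]
S=lambda a:np.array(a)*[.425,.425]+[185,235]
Lt=[[90,-115,103],[90,115,103],[-90,115,103]];Pt=C([[165,23],[37,253],[210,352]])
Ls=[[90,-115,103],[90,115,103],[-90,115,103],[-92,82,155]];Ps=S([[18,160],[240,322],[383,163],[359,95]])
f=lambda b:np.r_[(proj(t,world(b,Lt))-Pt).ravel(),(proj(s,world(b,Ls))-Ps).ravel()]
r=least_squares(f,[570,80,1.1],x_scale=[10,10,.1]);b=r.x;print(b,r.fun.round(1))
v1=ray(t,*C([143,103]),145);v2=ray(s,*S([97,150]),145);print(v1,v2)
c,sn=np.cos(b[2]),np.sin(b[2])
for v in(v1,v2):print(np.array([[c,sn],[-sn,c]])@(v[:2]-b[:2]))
print(world(b,[[-62,-70,0],[-62,14,0],[-92,82,0],[-92,-105,0]]))
np.save("b.npy",b)
for n,P in(("funnel",(450,227)),("teether",(432,316))):print(n,ray(t,*P,10))
E
```

```text
[599.4409508  107.58327648   1.08519057] [-1.8 -1.1 -3.1  1.3  1.6  2.6 -2.3 -3.2 -2.4  1.9  2.9 -2.7  0.1 -1.1]
[666.33615501 138.63048519 145.        ] [664.14549147 145.62927501 145.        ]
[ 58.68086158 -44.67050481]
[ 63.84805849 -39.46645429]
[[632.41027832  20.07885691   0.        ]
 [558.1213187   59.28536759   0.        ]
 [483.98031187  64.49220017   0.        ]
 [649.36168625 -22.78896049   0.        ]]
funnel [ 587.90417237 -372.24803264   10.        ]
teether [ 383.6601853 -333.2617106   10.       ]
```

```bash
R="0.0224 0.0331 0.001 0 0 0.039 0"; python3 -m creep '0.0224 0.0331 0.001 0 0 0.039 0;0.0224 0.0331 0.001 0 0 0.039 0;0.0224 0.0331 0.001 0 0 0.039 0;0.0224 0.0331 0.001 0 0 0.039 0;0.0224 0.0331 0.001 0 0 0.039 0;0.0224 0.0331 0.001 0 0 0.039 0;0.0224 0.0331 0.001 0 0 0.039 0;0.0224 0.0331 0.001 0 0 0.039 0'
python3 -m creep '0.0224 0.0331 0.001 0 0 0.039 0;0.0224 0.0331 0.001 0 0 0.039 0;0.0224 0.0331 0.001 0 0 0.039 0;0.0224 0.0331 0.001 0 0 0.039 0;0.0224 0.0331 0.001 0 0 0.039 0;0.0224 0.0331 0.001 0 0 0.039 0;0.0224 0.0331 0.001 0 0 0.039 0;0.0224 0.0331 0.001 0 0 0.039 0'
python3 -m creep '0.0224 0.0331 0.001 0 0 0.039 0;0.0224 0.0331 0.001 0 0 0.039 0;0 0 0 0 0 0 0;0 0 0 0 0 0 0;0 0 0 0 0 0 0'
python3 - <<'E'
from h import *
i=viewer.camera_info("wrist");im=viewer.capture("wrist");print(i)
np.save("i1.npy",i,allow_pickle=True)
cv2.imwrite("pics/w1.png",im[:,:,::-1])
o=im[:,:,::-1].copy();b=np.load("b.npy")
for p in proj(i,world(b,[[90,-115,103],[90,115,103],[-90,115,103],[-92,82,155],[-92,-105,100],[-62,-88.5,149],[-62,-51.5,149],[-62,-4.5,149],[-62,32.5,149],[62,-42,145]])):cv2.circle(o,tuple(int(x) for x in p),3,(0,0,255),-1)
cv2.imwrite("pics/w1o.png",o)
E
```

```text
time: 0.77
tool_pos: [376.3, -220.1, 300.2]
tcp_rot: [-3.141, 0.0, 0.697]
contact_force: [1.5, -1.3, -1.1]
grip_width: 43.1
finger_force: 0.0
time: 1.43
tool_pos: [555.6, 44.8, 307.9]
tcp_rot: [-3.141, 0.0, 1.01]
contact_force: [0.8, -0.6, 0.3]
grip_width: 0.5
finger_force: 0.0
time: 1.85
tool_pos: [599.4, 108.8, 309.5]
tcp_rot: [-3.14, 0.001, 1.086]
contact_force: [0.6, -0.3, -1.3]
grip_width: 0.5
finger_force: 0.0
{'fx': 361.33591759800873, 'fy': 361.33591759800873, 'cx': 318.31912875835314, 'cy': 241.93712310667203, 'origin': array([634.60052091, 175.71048932, 402.14704922]), 'rotation': array([-0.28837523,  0.00107517, -0.4854398 ])}
```

View pics/w1o.png

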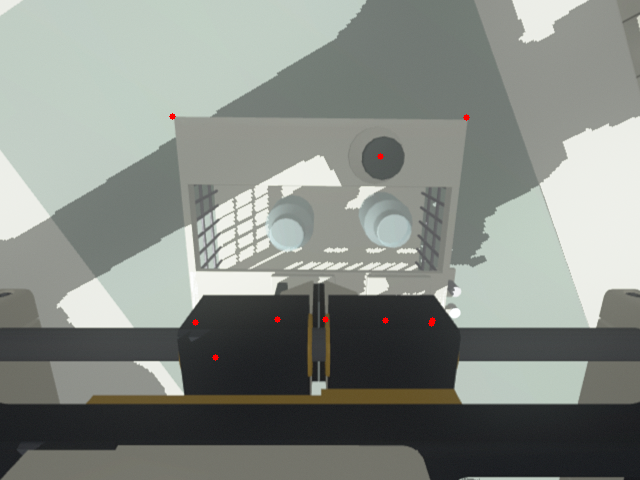

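Run:
```python
from h import *
i=np.load("i1.npy",allow_pickle=True).item()
o=readout.get_obs();v=ray(i,383,158,145);print(v,v[:2]-o["tool_pos"][:2])
a,c=ray(i,176,118,103),ray(i,467.5,118,103);d=a-c;print(a,c,np.linalg.norm(d),np.arctan2(d[1],d[0])-np.pi/2)
```

```text
[666.85548979 141.19575291 145.        ] [67.55086965 32.9895541 ]
[541.48880266 239.06648267 103.        ] [743.56199298 132.45215265 103.        ] 228.4736081280609 1.0853112972845467
```

```bash
python3 -m creep '0.034 0.0165 0 0 0 0 0;0.0335 0.0165 0 0 0 0 0;0 0 -0.03 0 0 0 0;0 0 -0.03 0 0 0 0;0 0 -0.024 0 0 0 0;0 0 0 0 0 0 0;0 0 0 0 0 0 0'
python3 -m creep '0 0 -0.008 0 0 0 0;0 0 -0.007 0 0 0 0;0 0 -0.004 0 0 0 0;0 0 0 0 0 0 0;0 0 0 0 0 0 0'
```

```text
time: 2.48
tool_pos: [666.7, 140.6, 225.8]
tcp_rot: [-3.139, 0.002, 1.084]
contact_force: [0.5, 0.7, 1.0]
grip_width: 0.4
finger_force: 0.0
time: 2.9
tool_pos: [667.8, 141.7, 208.5]
tcp_rot: [3.139, -0.001, 1.086]
contact_force: [0.3, -2.1, 4.6]
grip_width: 0.6
finger_force: 1.9
```

```bash
python3 -m creep '0 0 -0.004 0 0 0 0;0 0 -0.004 0 0 0 0;0 0 -0.003 0 0 0 0;0 0 0 0 0 0 0;0 0 0 0 0 0 0;0 0 0 0 0 0 0'
```

```text
time: 3.4
tool_pos: [667.9, 141.8, 200.6]
tcp_rot: [3.137, -0.002, 1.086]
contact_force: [-4.3, -2.6, 18.9]
grip_width: 0.6
finger_force: 9.2
```

```bash
python3 -m creep '0 0 0 0 0 0 0;0 0 0 0 0 0 0;0 0 0.01 0 0 0 0;0 0 0.02 0 0 0 0;0 0 0.035 0 0 0 0;0 0 0.035 0 0 0 0;-0.0188 -0.03 0 0 0 0 70;-0.0188 -0.03 0 0 0 0 70'
python3 -m creep '-0.0188 -0.03 0 0 0 0 70;-0.0188 -0.03 0 0 0 0 70;-0.0188 -0.03 0 0 0 0 70;-0.0188 -0.03 0 0 0 0 70;0 0 0 0 0 0 70;0 0 0 0 0 0 70;0 0 0 0 0 0 70'
python3 - <<'E'
from h import *
i=viewer.camera_info("wrist");im=viewer.capture("wrist")
np.save("i2.npy",i,allow_pickle=True)
o=im[:,:,::-1].copy();b=np.array([600.4,106.5,1.085])
for p in proj(i,world(b,[[90,-115,103],[90,115,103],[-92,82,155],[-92,-105,100],[-62,-88.5,149],[-62,-51.5,149],[-62,-4.5,149],[-62,32.5,149],[62,-42,145]])):print(p.round(1));cv2.circle(o,tuple(int(x) for x in p),2,(0,0,255),-1)
cv2.imwrite("pics/w2o.png",o)
E
```

```text
time: 4.07
tool_pos: [630.4, 82.9, 299.0]
tcp_rot: [3.136, -0.003, 1.089]
contact_force: [-0.3, -0.7, -0.3]
grip_width: 9.6
finger_force: 0.0
time: 4.65
tool_pos: [554.6, -37.8, 296.5]
tcp_rot: [3.141, -0.001, 1.085]
contact_force: [0.3, 0.2, 0.8]
grip_width: 56.0
finger_force: 0.0
[ 457.6 -134.1]
[  93.9 -134.1]
[147.4 165.8]
[418.2 160.1]
[416.3 116.3]
[357.5 116.4]
[282.8 116.4]
[224.  116.4]
[ 346.2 -124.8]
```

View pics/w2o.png

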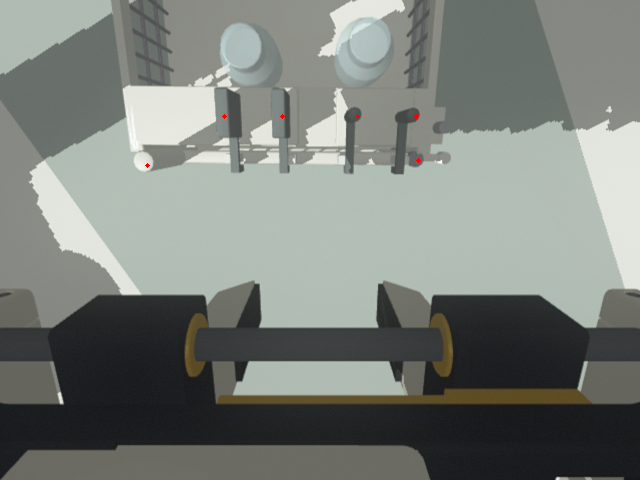

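Run:
```python
from h import *
i=np.load("i2.npy",allow_pickle=True).item();o=readout.get_obs();print(o["tool_pos"],o["tcp_rot"])
a,c,p=ray(i,352.5,115.5,149),ray(i,411,115.5,149),ray(i,143.5,160.5,155)
print(a,c,np.linalg.norm(a-c),(a+c)/2,p)
m=(a+c)/2;d=m-o["tool_pos"];print(d)
u=np.array([np.cos(1.085),np.sin(1.085)]);l=np.array([-u[1],u[0]])
print("pad",m[:2]+84*l, "peg->post",(p-m)[:2]@u,(p-m)[:2]@l)
```

```text
[554.83179429 -37.31491559 296.31978943] [ 3.14151075e+00 -5.29676829e-04  1.08631672e+00]
[614.41673854  29.56175018 149.        ] [646.93826014  12.37699813 149.        ] 36.78267349827888 [630.67749934  20.96937416 149.        ] [484.69262188  67.27566937 155.        ]
[  75.84570505   58.28428974 -147.31978943]
pad [556.39601253  60.19004112] peg->post -27.213378610243772 150.715923011008
```

```bash
python3 -m creep '0.0253 0.0194 0 0 0 0 70;0.0253 0.0194 0 0 0 0 70;0.0253 0.0194 0 0 0 0 70;0 0 -0.03 0 0 0 70;0 0 -0.03 0 0 0 70;0 0 0 0 0 0 70;0 0 0 0 0 0 70'
python3 - <<'E'
from h import *
cv2.imwrite("pics/w3.png",viewer.capture("wrist")[150:450,:,::-1])
E
```

```text
time: 5.28
tool_pos: [629.9, 21.5, 234.7]
tcp_rot: [-3.137, 0.002, 1.087]
contact_force: [0.3, -0.3, 0.2]
grip_width: 64.5
finger_force: 0.0
```

View pics/w3.png

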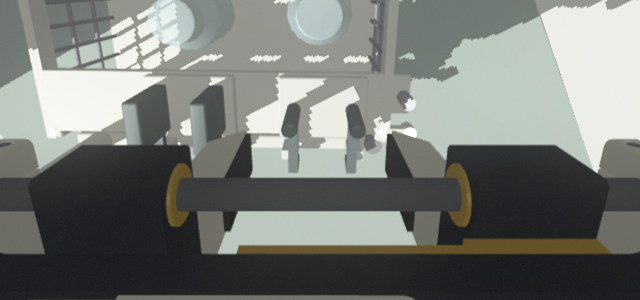

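```bash
python3 -m creep '0 0 -0.025 0 0 0 70;0 0 -0.019 0 0 0 70;0 0 0 0 0 0 70;0 0 0 0 0 0 50;0 0 0 0 0 0 30;0 0 0 0 0 0 15;0 0 0 0 0 0 15;0 0 0 0 0 0 15'
python3 -m creep '0 0 0 0 0 0 15;0 0 0 0 0 0 15;0 0 0 0 0 0 15;0 0 0 0 0 0 15'
```

```text
time: 6.0
tool_pos: [631.3, 20.1, 194.3]
tcp_rot: [3.138, -0.001, 1.086]
contact_force: [0.5, -0.3, 6.2]
grip_width: 35.4
finger_force: 4.3
time: 6.33
tool_pos: [631.3, 20.1, 194.3]
tcp_rot: [3.138, -0.001, 1.086]
contact_force: [0.0, -0.7, 6.6]
grip_width: 19.3
finger_force: 30.1
```

```bash
python3 -m creep '0 0 0 0 0 0 60;0 0 0 0 0 0 60;0 0 0 0 0 0 60;0 0 0.025 0 0 0 70;0 0 0.03 0 0 0 70;-0.025 0.0134 0 0 0 0 70;-0.025 0.0134 0 0 0 0 70;-0.025 0.0134 0 0 0 0 70'
python3 -m creep '0 0 0 0 0 0 70;0 0 0 0 0 0 70'
python3 - <<'E'
from h import *
cv2.imwrite("pics/w4.png",viewer.capture("wrist")[150:450,:,::-1])
E
```

```text
time: 7.0
tool_pos: [554.5, 60.6, 247.3]
tcp_rot: [3.141, -0.0, 1.085]
contact_force: [-0.5, -0.5, 0.7]
grip_width: 63.6
finger_force: 0.0
time: 7.17
tool_pos: [554.6, 61.0, 247.6]
tcp_rot: [3.141, 0.0, 1.087]
contact_force: [1.1, -0.2, 0.4]
grip_width: 64.1
finger_force: 0.0
```

View pics/w4.png

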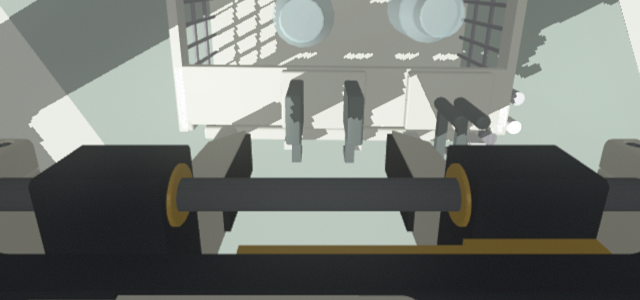

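```bash
python3 -m creep '0.001 0 -0.025 0 0 0 70;0 0 -0.025 0 0 0 70;0 0 -0.005 0 0 0 70;0 0 0 0 0 0 50;0 0 0 0 0 0 30;0 0 0 0 0 0 15;0 0 0 0 0 0 15;0 0 0 0 0 0 15'
python3 -m creep '0 0 0 0 0 0 15;0 0 0 0 0 0 15;0 0 0 0 0 0 15;0 0 0 0 0 0 15'
```

```text
time: 7.88
tool_pos: [557.2, 60.3, 193.6]
tcp_rot: [3.139, -0.001, 1.086]
contact_force: [-0.4, 0.1, 2.9]
grip_width: 35.4
finger_force: 4.3
time: 8.22
tool_pos: [557.4, 60.2, 193.5]
tcp_rot: [3.138, -0.001, 1.086]
contact_force: [1.1, -0.4, 6.2]
grip_width: 20.4
finger_force: 30.0
```

```bash
python3 -m creep '0 0 0 0 0 0 60;0 0 0 0 0 0 60;0 0 0 0 0 0 60;0 0 0.025 0 0 0 60;0 0 0.035 0 0 0 70;-0.0145 0.0014 0 0 0 -0.109 70;-0.0145 0.0014 0 0 0 -0.109 70;-0.0145 0.0014 0 0 0 -0.109 70'
python3 -m creep '-0.0145 0.0014 0 0 0 -0.109 70;-0.0145 0.0014 0 0 0 -0.109 70;0 0 0 0 0 -0.109 70;0 0 0 0 0 -0.109 70;0 0 0 0 0 -0.109 70;0 0 0 0 0 0 70;0 0 0 0 0 0 70'
python3 - <<'E'
from h import *
i=viewer.camera_info("wrist");print(proj(i,[[484.5,67,155]]),readout.get_obs()["tool_pos"])
np.save("i5.npy",i,allow_pickle=True)
cv2.imwrite("pics/w5.png",viewer.capture("wrist")[:,:,::-1])
E
```

```text
time: 8.88
tool_pos: [512.1, 64.7, 252.2]
tcp_rot: [-3.141, 0.0, 0.754]
contact_force: [-0.9, -0.0, 0.0]
grip_width: 63.5
finger_force: 0.0
time: 9.47
tool_pos: [483.7, 67.4, 252.0]
tcp_rot: [-3.141, 0.001, 0.217]
contact_force: [0.5, 0.6, 0.4]
grip_width: 64.4
finger_force: 0.0
[[318.26268892 274.18746137]] [483.66038696  67.42767034 251.9603365 ]
```

View pics/w5.png

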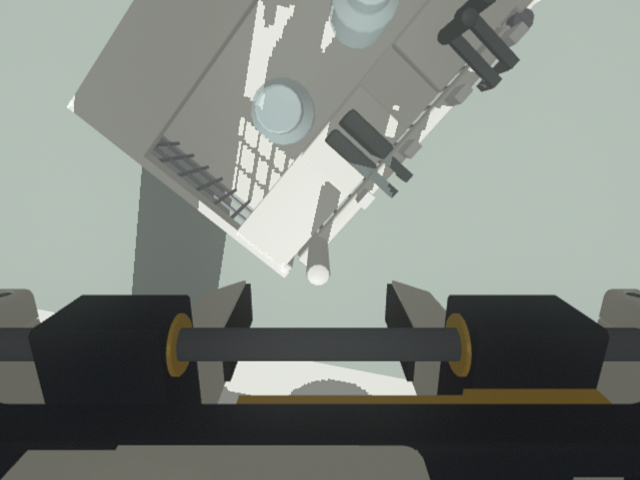

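```bash
python3 -m creep '0.001 0 -0.025 0 0 0 70;0 0 -0.025 0 0 0 70;0 0 -0.011 0 0 0 50;0 0 0 0 0 0 30;0 0 0 0 0 0 10;0 0 0 0 0 0 10;0 0 0 0 0 0 10;0 0 0 0 0 0 10'
python3 -m creep '0 0 0 0 0 0 10;0 0 0 0 0 0 10;0 0 0 0 0 0 10;0 0 0 0 0 0 10'
python3 - <<'E'
import numpy as np
h=np.array([649.8,-20.3]);t=np.r_[0,.05,.15:1.46:.1];P=h+187*np.c_[np.cos(2.656+t),np.sin(2.656+t)]
for a,p,d in zip(t[1:],P[1:],np.diff(P,axis=0)):print(a.round(2),p.round(0),d.round(1))
E
```

```text
time: 10.18
tool_pos: [485.4, 67.4, 192.2]
tcp_rot: [3.141, -0.002, 0.214]
contact_force: [0.1, 0.3, 0.6]
grip_width: 28.8
finger_force: 0.0
time: 10.52
tool_pos: [485.0, 67.4, 191.6]
tcp_rot: [3.142, -0.001, 0.214]
contact_force: [-0.3, 0.8, 3.5]
grip_width: 13.1
finger_force: 30.0
0.05 [480.  59.] [-4.2 -8.4]
0.15 [473.  41.] [ -7.  -17.3]
0.25 [468.  23.] [ -5.3 -17.9]
0.35 [465.   5.] [ -3.4 -18.4]
0.45 [463. -14.] [ -1.6 -18.6]
0.55 [463. -32.] [  0.3 -18.7]
0.65 [465. -51.] [  2.1 -18.6]
0.75 [469. -69.] [  4.  -18.3]
0.85 [475. -87.] [  5.8 -17.8]
0.95 [ 483. -104.] [  7.5 -17.1]
1.05 [ 492. -120.] [  9.2 -16.3]
1.15 [ 503. -136.] [ 10.8 -15.3]
1.25 [ 515. -150.] [ 12.2 -14.1]
1.35 [ 528. -163.] [ 13.6 -12.8]
1.45 [ 543. -174.] [ 14.8 -11.4]
```

Gripped (13.1 mm). Swing along the arc.

```bash
python3 -m creep '-0.0042 -0.0084 0 0 0 0 10;-0.007 -0.0173 0 0 0 0 10;-0.0053 -0.0179 0 0 0 0 10;0 0 0 0 0 0 10'
```

```text
time: 10.85
tool_pos: [466.9, 21.8, 191.5]
tcp_rot: [3.142, 0.002, 0.213]
contact_force: [-3.9, 2.0, 5.6]
grip_width: 13.2
finger_force: 30.0
```

```bash
python3 -m creep '-0.0034 -0.0184 0 0 0 0 10;-0.0016 -0.0186 0 0 0 0 10;0.0003 -0.0187 0 0 0 0 10;0.0021 -0.0186 0 0 0 0 10;0.004 -0.0183 0 0 0 0 10;0 0 0 0 0 0 10'
python3 -m creep '0.0058 -0.0178 0 0 0 0 10;0.0075 -0.0171 0 0 0 0 10;0.0092 -0.0163 0 0 0 0 10;0.0108 -0.0153 0 0 0 0 10;0 0 0 0 0 0 10'
```

```text
time: 11.35
tool_pos: [468.8, -71.8, 191.3]
tcp_rot: [3.14, 0.003, 0.213]
contact_force: [-5.5, -3.9, 6.7]
grip_width: 13.5
finger_force: 30.0
time: 11.77
tool_pos: [503.5, -138.1, 191.4]
tcp_rot: [3.14, 0.0, 0.212]
contact_force: [-5.1, -0.3, 10.5]
grip_width: 13.3
finger_force: 30.0
```

```bash
python3 -m creep '0.0122 -0.0141 0 0 0 0 10;0.0136 -0.0128 0 0 0 0 10;0.0148 -0.0114 0 0 0 0 10;0 0 0 0 0 0 10;0 0 0 0 0 0 10;0 0 0 0 0 0 10;0 0 0 0 0 0 10;0 0 0 0 0 0 10'
python3 - <<'E'
from h import *
cv2.imwrite("pics/w6.png",viewer.capture("wrist")[:,:,::-1])
p=readout.get_obs()["tool_pos"];print(np.arctan2(p[1]+20.3,p[0]-649.8)%(2*np.pi)-2.656)
E
```

```text
time: 12.43
tool_pos: [542.2, -173.2, 191.5]
tcp_rot: [3.141, 0.002, 0.214]
contact_force: [-3.5, -1.4, 5.4]
grip_width: 13.6
finger_force: 30.0
1.4432949702562001
```

View pics/w6.png

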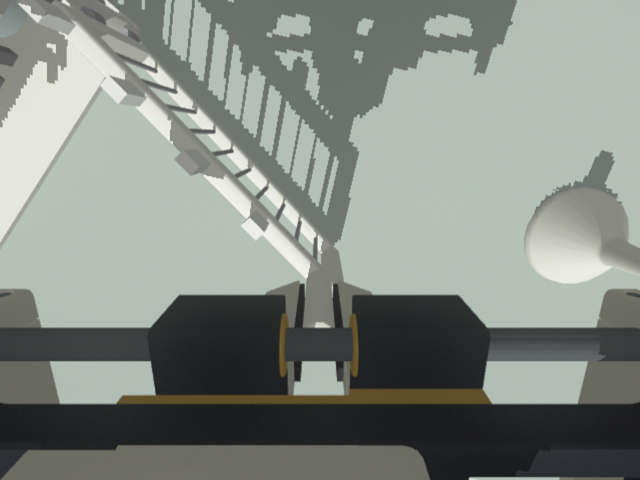

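The picture shows the gate swung wide, with its post between the pads at about (320, 330). The funnel stands clear of it at (575, 235). The gate angle works out at about 1.44 rad.

```bash
python3 -c "
from plant import order
print(order.close_job())"
```

```text
the job is handed in; nothing more can be done
None
```

I handed the job in at about 12.5 s: vent plunger pressed to its stop and let up, round pegs then flat paddles squeezed home, and the gate held at about 1.44 rad in the fingers. The bottles, teether and funnel were not touched as far as I could see, and the hand-in gave no verdict.

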